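# Find the loaded instrument cassette by hefting and load it in the sterilizer carrier

## Robot

A 7-joint arm with a two-finger parallel gripper is mounted at the origin on a cart in front of the work surface, level with it; the furniture and walls round the work are solid. World frame = base frame: x ahead of the robot, y to its left, z up, the work surface at z = 0. Lengths are in m, angles in rad, forces in N, time in s.
With the tool pointing down it reaches from about 0.4 to 0.925 m from the base axis. Payload 4.1 kg.
Tool frame: the origin (TCP) lies at the very end of the fingers, on their centre line; the grasp point (between the pads) lies 19 mm behind it; z points along the fingers, y is the direction in which the jaws open and shut (so a half turn about z gives the same grasp; the last joint's range is limited). The gripper opens to 85 mm and grips with 20 to 120 N. Pads are 22 mm wide; open, the fingers measure 114 mm over their backs; the gripper's body (76 mm by 85 mm) begins 54 mm behind the grasp point. The pads swing forward as they close: fully open they stand 13 mm farther back than shut.
Start: joints at [-0.099, 0.398, 0.045, 1.537, -0.019, 1.207, -0.051], TCP at [0.65, 0, 0.231] pointing down, gripper open.
Joint ranges: [-2.82, 2.82], [-0.49, 2.23], [-1.37, 1.46], [0, 2.46], [-1.36, 4.5], [0.23, 2], [-2.94, 2.94]. Speed limits (rad/s): [2.57, 2.57, 3.14, 3.14, 3.14, 3.14, 3.14].

## Interface

Orientations are given as a unit quaternion [w, x, y, z].
In Python, from rig import telemetry, cams, order gives the robot as it stands. The module is installed in compiled form; this text tells all that it offers.
- The arm moves only by the tool servo_tool, never from a script. Its arguments are lists of equal length, an entry for each row: "offset": the shift along the tool's x, y, z scaled (see below), a list of three; "dr": the turn, a rotation vector about the tool's x, y, z scaled (see below), a list of three. In form: {"offset": [[x, y, z], ...], "dr": [[ax, ay, az], ...]}. A call has exactly 10 rows; each row is the pose to reach, as a shift and turn from the pose commanded when the call began, along the tool's axes at that moment, turning the shorter way round; what a row does not reach only later rows make up. The controller multiplies each number of a shift by 0.4 m and each number of a turn by 180 degrees. A row lasts 1/12 s, in which the tool goes at most 41.7 mm and 7.16 degrees, less where a joint would pass 70% of its speed; a pose out of reach is approached as far as the arm can. A call with a number of a shift or a turn outside -1 to 1 is refused whole. A call with a gripper value outside its range is refused whole. "fingers" is the opening, from 0 (shut) to 1 (fully open), set as the call begins (left out, the last holds). The fingers move at their own pace and stop on an object; the grip force is fixed at half the most. Time passes only in rows, so rows that repeat a pose let the fingers close, or fill a call up. It gives the time, the measured TCP pose, the force and the opening at its end, in the units of the state.
- telemetry.get_obs(): the state, without advancing time (a new reading comes with each control period).
- cams.grab_frame(name): name is "scene" or "side" or "wrist"; returns the picture (384x512x3 uint8, blue, green, red); there is no depth.
- cams.get_calibration(name): a dict with "fx", "fy", "cx", "cy" (pixels), "dist" ([k1, k2, p1, p2, k3] as OpenCV has them; the pictures are not rectified), "T" (4x4, takes a point from camera to world coordinates). Camera axes: x right, y up, looking along -z (the intrinsics and any distortion apply to the point x, -y, -z); pixel columns grow to the right and rows downward; lengths in m; the calibration is good to about 2 mm. A picture is of the moment at which its call begins: read the wrist's pose just before it. get_calibration takes no time and is no camera call; for the wrist camera it gives the pose at the moment of the call.
- order.finish_job(): hands the job in, once; it reports no verdict.
The state is a dict: "clock": time; "qpos": joint angles; "qvel": joint speeds; "joint_torque": joint torques, N m; "ee_pos": TCP position; "tcp_rot": TCP orientation; "ft_force": force on the tool from outside, world axes, zero at the start; "wrist_torque": the same for the moment, N m; "opening": finger opening in m.
Only numpy, scipy, OpenCV 4.12 (cv2) and the standard library are available. Lean on these libraries where they do the work, as an engineer would, in place of code of your own. Each camera call takes 0.05 s, during which the arm holds its last target. There are 200 camera calls.

## Task

Three identical closed instrument cassettes stand on the bench mat; one is loaded with instruments, the other two are empty, and they are sealed. Before you move any away, raise them by the wire handle at one end, only about a centimetre and with the other end still resting on the mat, until you have felt which one is loaded, and let them down again. Then put the loaded one into the steel sterilizer carrier and push it gently down past the spring plate until it sits flat on the base, leaving the two empty ones standing in their places on the mat and the things around undisturbed.

Things in the scene. Friction and masses are not known exactly. Their poses are not given: they have to be found in the camera images.
- cassette_a_mid (a point): centre of the first of three identical closed instrument cassettes: aluminium box with a clipped-on vented lid, 120 mm long (its x), 58 mm wide (its y), 46 mm high. The point is at mid-length and mid-width, 23 mm above the underside. The handle end (-x) points roughly to the robot; the long sides are smooth and can be gripped across the 58 mm width.
- cassette_a_bar (a point): middle of the hand bar of the first cassette's wire handle: 9 mm thick, 34 mm long, along the cassette's y, 79 mm above its underside (33 mm above the lid), 54 mm from its middle towards -x. The handle is hinged at the lid, 30 mm below the bar, swings freely along the cassette's length and is kept upright by a weak spring, so lifting it straight up raises that end alone.
- cassette_a: the first cassette; origin at the centre of its underside. Any of the three may be the loaded one: loaded it weighs 0.58 to 0.72 kg (about 2.9 to 3.9 N to lift by the handle end), empty 0.2 kg (about 1 N); the mass is central in both cases.
- cassette_b_mid (a point): centre of the second of three identical closed instrument cassettes: aluminium box with a clipped-on vented lid, 120 mm long (its x), 58 mm wide (its y), 46 mm high. The point is at mid-length and mid-width, 23 mm above the underside. The handle end (-x) points roughly to the robot; the long sides are smooth and can be gripped across the 58 mm width.
- cassette_b_bar (a point): middle of the hand bar of the second cassette's wire handle: 9 mm thick, 34 mm long, along the cassette's y, 79 mm above its underside (33 mm above the lid), 54 mm from its middle towards -x. The handle is hinged at the lid, 30 mm below the bar, swings freely along the cassette's length and is kept upright by a weak spring, so lifting it straight up raises that end alone.
- cassette_b: the second cassette; origin at the centre of its underside. Any of the three may be the loaded one: loaded it weighs 0.58 to 0.72 kg (about 2.9 to 3.9 N to lift by the handle end), empty 0.2 kg (about 1 N); the mass is central in both cases.
- cassette_c_mid (a point): centre of the third of three identical closed instrument cassettes: aluminium box with a clipped-on vented lid, 120 mm long (its x), 58 mm wide (its y), 46 mm high. The point is at mid-length and mid-width, 23 mm above the underside. The handle end (-x) points roughly to the robot; the long sides are smooth and can be gripped across the 58 mm width.
- cassette_c_bar (a point): middle of the hand bar of the third cassette's wire handle: 9 mm thick, 34 mm long, along the cassette's y, 79 mm above its underside (33 mm above the lid), 54 mm from its middle towards -x. The handle is hinged at the lid, 30 mm below the bar, swings freely along the cassette's length and is kept upright by a weak spring, so lifting it straight up raises that end alone.
- cassette_c: the third cassette; origin at the centre of its underside. Any of the three may be the loaded one: loaded it weighs 0.58 to 0.72 kg (about 2.9 to 3.9 N to lift by the handle end), empty 0.2 kg (about 1 N); the mass is central in both cases.
- mat: dark grey bench mat, 205 x 365 x 3 mm, fixed, on which the cassettes stand side by side; origin at the centre of its underside
- seat (a point): centre of the base of the seat in the sterilizer carrier, on top of the base (4 mm above the bench), where the centre of the cassette's underside belongs; x is the seat's length. The play is about 2 mm either way in width. The cassette may be seated either way round.
- carrier: bright sheet-steel sterilizer carrier fixed to the bench, base 176 x 82 x 4 mm; origin at bench level below point seat. Four side guides, 22 mm long and 43 mm from the middle of the length, rise 26 mm above the base and flare outwards up to 36 mm; between them 60 mm of both long sides is open for fingers. A fixed, flared stop stands at the +x end, the spring plate at the -x end.
- spring_plate (a joint): yielding of the sprung end plate along the seat's -x, in m: 0 at rest, about 0.004 with a cassette in place. It is 44 mm wide; its sloping top begins 38 mm above the base and leads the cassette's end past it. Spring 7 N at rest, 12 N when home: it takes some 5 to 15 N of downward push beyond the weight, then grips the cassette.
- petri: bystander: round covered culture dish, 60 mm across, 15 mm high; origin at the centre of its underside
- red_capped_marker: bystander: marker pen, 13 x 132 x 13 mm, lying; origin at the centre of its underside
- lidded_cup: bystander: clear sample cup with a lid, 64 mm across, 65 mm high; origin at the centre of its underside

How it is judged:
On the way, in this order (a step that is already met when the one before it is completed fails the run):
1. a cassette has been raised at one end (by 1.5 to 17 degrees) with its other end down on the mat (((angle between cassette_a_mid's own z axis and vertical between 0.025 and 0.3 rad and contact force between cassette_a and mat above 0.15 N) or (angle between cassette_b_mid's own z axis and vertical between 0.025 and 0.3 rad and contact force between cassette_b and mat above 0.15 N) or (angle between cassette_c_mid's own z axis and vertical between 0.025 and 0.3 rad and contact force between cassette_c and mat above 0.15 N))), for 0.2 s.
2. a cassette is pressed home in the carrier, flat on its base (((horizontal distance between cassette_a_mid and seat below 0.005 m and z of cassette_a_mid in the frame of seat below 0.0255 m and angle between cassette_a_mid's own z axis and vertical below 0.04 rad and angle between the x axis of cassette_a_mid and the x axis of seat, either way round below 0.06 rad) or (horizontal distance between cassette_b_mid and seat below 0.005 m and z of cassette_b_mid in the frame of seat below 0.0255 m and angle between cassette_b_mid's own z axis and vertical below 0.04 rad and angle between the x axis of cassette_b_mid and the x axis of seat, either way round below 0.06 rad) or (horizontal distance between cassette_c_mid and seat below 0.005 m and z of cassette_c_mid in the frame of seat below 0.0255 m and angle between cassette_c_mid's own z axis and vertical below 0.04 rad and angle between the x axis of cassette_c_mid and the x axis of seat, either way round below 0.06 rad))), for 0.2 s.
At the end, for the whole second after the job is handed in: The loaded cassette sits in the carrier, its underside within 2.5 mm of the base, centred within 5 mm, level and in line with the seat; the two empty cassettes stand level on the mat within 40 mm of where they were; all is at rest (linear speed of each of cassette_a, cassette_b, cassette_c below 0.02 m/s and (((horizontal distance between cassette_a_mid and seat below 0.005 m and z of cassette_a_mid in the frame of seat below 0.0255 m and angle between cassette_a_mid's own z axis and vertical below 0.04 rad and angle between the x axis of cassette_a_mid and the x axis of seat, either way round below 0.06 rad) and (distance of cassette_b_mid from where it was at the start of the episode below 0.04 m and angle between cassette_b_mid's own z axis and vertical below 0.04 rad and height (world z) of cassette_b_mid below 0.03 m and contact force between cassette_b and mat between 0.5 and 3.5 N) and (distance of cassette_c_mid from where it was at the start of the episode below 0.04 m and angle between cassette_c_mid's own z axis and vertical below 0.04 rad and height (world z) of cassette_c_mid below 0.03 m and contact force between cassette_c and mat between 0.5 and 3.5 N)) or ((horizontal distance between cassette_b_mid and seat below 0.005 m and z of cassette_b_mid in the frame of seat below 0.0255 m and angle between cassette_b_mid's own z axis and vertical below 0.04 rad and angle between the x axis of cassette_b_mid and the x axis of seat, either way round below 0.06 rad) and (distance of cassette_a_mid from where it was at the start of the episode below 0.04 m and angle between cassette_a_mid's own z axis and vertical below 0.04 rad and height (world z) of cassette_a_mid below 0.03 m and contact force between cassette_a and mat between 0.5 and 3.5 N) and (distance of cassette_c_mid from where it was at the start of the episode below 0.04 m and angle between cassette_c_mid's own z axis and vertical below 0.04 rad and height (world z) of cassette_c_mid below 0.03 m and contact force between cassette_c and mat between 0.5 and 3.5 N)) or ((horizontal distance between cassette_c_mid and seat below 0.005 m and z of cassette_c_mid in the frame of seat below 0.0255 m and angle between cassette_c_mid's own z axis and vertical below 0.04 rad and angle between the x axis of cassette_c_mid and the x axis of seat, either way round below 0.06 rad) and (distance of cassette_a_mid from where it was at the start of the episode below 0.04 m and angle between cassette_a_mid's own z axis and vertical below 0.04 rad and height (world z) of cassette_a_mid below 0.03 m and contact force between cassette_a and mat between 0.5 and 3.5 N) and (distance of cassette_b_mid from where it was at the start of the episode below 0.04 m and angle between cassette_b_mid's own z axis and vertical below 0.04 rad and height (world z) of cassette_b_mid below 0.03 m and contact force between cassette_b and mat between 0.5 and 3.5 N)))); the robot touches nothing.
It fails at once if a cassette is rammed into the carrier: the contact forces between them, the spring's grip of 24 N included, exceed 65 N (contact force between any of cassette_a, cassette_b, cassette_c and carrier above 65 N).
It fails at once if a cassette is tipped over by more than 30 degrees (angle between any of cassette_a_mid, cassette_b_mid, cassette_c_mid's own z axis and vertical above 0.52 rad).
It fails at once if a bystander (dish, marker, cup) is shoved by more than 25 mm (distance of any of petri, red_capped_marker, lidded_cup from where it was at the start of the episode above 0.025 m).
It also fails if it takes over 72 s, if anything falls off the work surface, if the arm or the gripper's body presses on something with over 40 N, if the wrist force passes 120 N, or if a joint passes its speed limit or range.

## Working session

There is one attempt and no reset: what is moved stays moved. The work goes in short steps, Python scripts to look and compute and a tool call to move; the robot and the scene stay as the last step left them, time stands still between calls to the robot, and variables do not carry over. Pictures are saved under pics/ and viewed, about 8 in all and at most 12, crops included, and the job is handed in when it is done.

Besides the shell and the picture viewer there is one more tool, called as name(argument=value, ...) on one line, values as JSON. servo_tool: Moves the arm, as the interface text tells. Its arguments: {"type":"object","properties":{"offset":{"type":"array","items":{"type":"array","items":{"type":"number","minimum":-1,"maximum":1}}},"dr":{"type":"array","items":{"type":"array","items":{"type":"number","minimum":-1,"maximum":1}}},"fingers":{"type":"number"}},"required":["offset","dr"]}

```bash
mkdir -p pics; cat > h.py <<'E'
import numpy as np, cv2
from rig import telemetry, cams, order
def grab(name, out=None):
    c=cams.get_calibration(name); im=cams.grab_frame(name)
    if out: cv2.imwrite('pics/'+out,im)
    return im,c
def ray(c,px):
    K=np.array([[c['fx'],0,c['cx']],[0,c['fy'],c['cy']],[0,0,1]],float)
    p=cv2.undistortPoints(np.array(px,float).reshape(-1,1,2),K,np.array(c['dist'],float)).reshape(-1,2)
    d=np.c_[p[:,0],-p[:,1],-np.ones(len(p))]; T=np.array(c['T'])
    return T[:3,3], d@T[:3,:3].T
def onplane(c,px,z):
    o,d=ray(c,px); return o+d*((z-o[2])/d[:,2])[:,None]
def proj(c,P):
    T=np.array(c['T']); q=(np.array(P,float).reshape(-1,3)-T[:3,3])@T[:3,:3]
    q=q*[1,-1,-1]
    K=np.array([[c['fx'],0,c['cx']],[0,c['fy'],c['cy']],[0,0,1]],float)
    return cv2.projectPoints(q,np.zeros(3),np.zeros(3),K,np.array(c['dist'],float))[0].reshape(-1,2)
E
python3 - <<'E'
from h import *
ims=[]
for n in ("scene","side","wrist"):
    im,c=grab(n,n+'0.png'); print(n,np.round(c['T'],3).tolist(),c['fx'],c['cx'],c['cy'],c['dist'])
o=telemetry.get_obs(); print(o)
E
```

```text
scene [[0.848, 0.34, -0.406, 0.107], [-0.529, 0.517, -0.672, -0.625], [-0.018, 0.785, 0.619, 0.748], [0.0, 0.0, 0.0, 1.0]] 404.3209258908018 262.42144095026964 181.40887119937136 [-0.11482888  0.          0.          0.          0.        ]
side [[-0.991, 0.083, -0.105, 0.422], [-0.134, -0.603, 0.786, 0.913], [0.002, 0.793, 0.609, 0.714], [0.0, 0.0, 0.0, 1.0]] 355.1766158968678 253.058087063371 184.36050705310691 [-0.01222526  0.          0.          0.          0.        ]
wrist [[1.0, -0.001, 0.002, 0.649], [0.001, 0.958, 0.287, 0.073], [-0.003, -0.287, 0.958, 0.372], [0.0, 0.0, 0.0, 1.0]] 281.0969205802027 249.35378476940627 191.75653549413923 [-0.05784294  0.          0.          0.          0.        ]
{'clock': 0.15, 'qpos': array([-0.09900524,  0.39906597,  0.0449875 ,  1.53757256, -0.01869835,
        1.20689226, -0.05070471]), 'qvel': array([-0.00088008, -0.00189625,  0.00014403, -0.00408082, -0.00098222,
       -0.0005635 , -0.00092492]), 'joint_torque': array([ 2.78519030e-03, -4.75559378e+01,  1.36737496e+00, -2.54510736e+01,
        1.19318470e-02,  6.58601144e-03, -1.99015865e-06]), 'ee_pos': array([6.49525910e-01, 6.43253754e-05, 2.30480720e-01]), 'tcp_rot': array([-5.04247748e-04,  7.07049542e-01,  7.07163608e-01, -5.66920275e-04]), 'ft_force': array([-0.51993816,  0.17794412, -0.34262795]), 'wrist_torque': array([-0.00096664, -0.00142665,  0.01335022]), 'opening': 0.08518186797900987}
```

View pics/scene0.png

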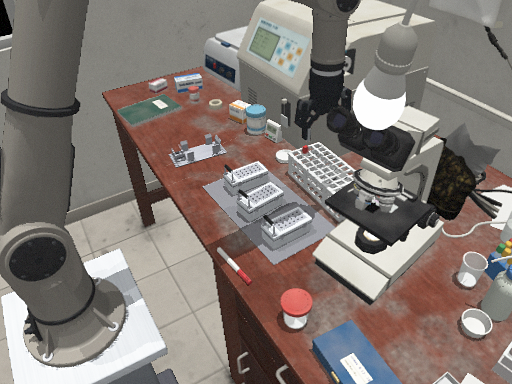

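View pics/side0.png

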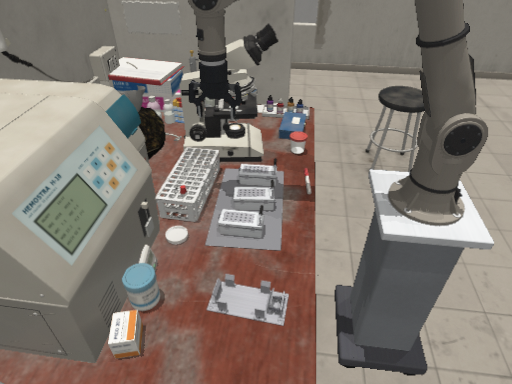

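View pics/wrist0.png

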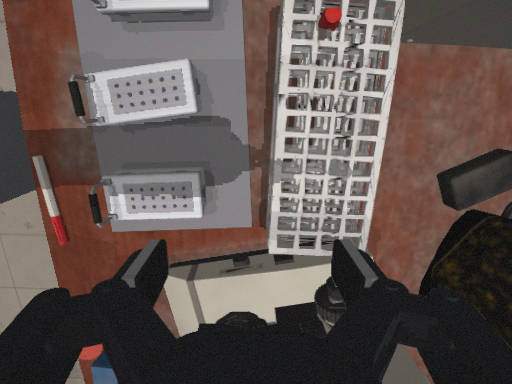

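The wrist view shows two cassettes with black bars at about (77,97) and (96,208), plus part of a third. The side view shows the carrier at about (248,300), with its thicker stop or plate on the right.

```bash
python3 - <<'E'
from h import *
c=cams.get_calibration('wrist')
print('bars wrist',onplane(c,[(77,97),(96,208)],.082).round(3).tolist())
print('lid wrist mid',onplane(c,[(150,93),(157,194)],.049).round(3).tolist())
s=cams.get_calibration('side'); 
print('lids side',onplane(s,[(258,170),(253,193),(239,216)],.049).round(3).tolist())
print('carrier',onplane(s,[(248,300)],.004).round(3).tolist())
im=cv2.imread('pics/side0.png')
a=cv2.resize(im[265:330,195:300],None,fx=7,fy=7,interpolation=cv2.INTER_CUBIC)
cv2.imwrite('pics/crop1.png',a)
E
```

```text
bars wrist [[0.474, 0.086, 0.082], [0.477, -0.033, 0.082]]
lid wrist mid [[0.539, 0.09, 0.049], [0.536, -0.027, 0.049]]
lids side [[0.531, -0.024, 0.049], [0.531, 0.096, 0.049], [0.555, 0.201, 0.049]]
carrier [[0.497, 0.431, 0.004]]
```

View pics/crop1.png

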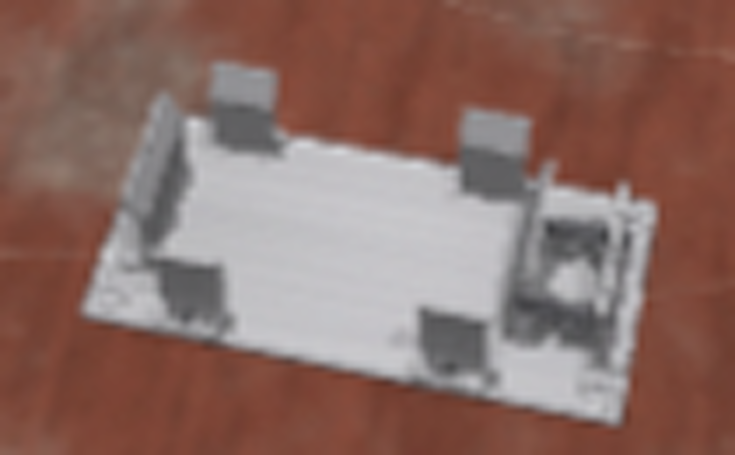

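The crop shows the sprung end at the right, which is the robot side (small x), and the stop at the left (far). I'll move above the cassettes for a view of all three.

servo_tool(offset=[[0.04, -0.06, -0.03], [0.08, -0.15, -0.08], [0.12, -0.25, -0.14], [0.15, -0.3, -0.175], [0.15, -0.3, -0.175], [0.15, -0.3, -0.175], [0.15, -0.3, -0.175], [0.15, -0.3, -0.175], [0.15, -0.3, -0.175], [0.15, -0.3, -0.175]], dr=[[0, 0, 0], [0, 0, 0], [0, 0, 0], [0, 0, 0], [0, 0, 0], [0, 0, 0], [0, 0, 0], [0, 0, 0], [0, 0, 0], [0, 0, 0]])

```text
clock: 0.98
ee_pos: [0.5303, 0.0593, 0.3002]
tcp_rot: [-0.0, 0.708, 0.707, -0.001]
ft_force: [0.2, -0.7, -0.6]
opening: 0.0853
```

```bash
python3 - <<'E'
from h import *
import pickle
im,c=grab('wrist','w1.png'); pickle.dump(c,open('w1.pkl','wb')); print(telemetry.get_obs()['ee_pos'])
# black bars & bright lids
hsv=cv2.cvtColor(im,cv2.COLOR_BGR2HSV)
m=((hsv[...,2]>165)&(hsv[...,1]<40)).astype(np.uint8)*255
m=cv2.morphologyEx(m,cv2.MORPH_CLOSE,np.ones((7,7)))
for q in cv2.findContours(m,cv2.RETR_EXTERNAL,cv2.CHAIN_APPROX_NONE)[0]:
    if cv2.contourArea(q)>1500:
        r=cv2.minAreaRect(q); b=cv2.boxPoints(r); P=onplane(c,b,.049)[:,:2]
        print(np.round(r[0]),r[1],r[2],'mid',P.mean(0).round(4),'sides',np.linalg.norm(np.diff(P,axis=0),axis=1).round(3),'edges ang',[round(float(np.degrees(np.arctan2(*(P[i+1]-P[i])[::-1]))),1) for i in range(2)])
m=(hsv[...,2]<45).astype(np.uint8)*255
for q in cv2.findContours(m,cv2.RETR_EXTERNAL,cv2.CHAIN_APPROX_NONE)[0]:
    if 150<cv2.contourArea(q)<3000:
        r=cv2.minAreaRect(q);print('dark',np.round(r[0]),np.round(r[1],1),onplane(c,[r[0]],.082).round(4)[0])
E
```

```text
[0.53027554 0.05942694 0.30037214]
[297. 299.] (44.72477722167969, 94.19810485839844) 83.6598129272461 mid [ 0.6079 -0.1741] sides [0.152 0.09  0.162] edges ang [7.0, -78.5]
[249. 220.] (34.86034393310547, 78.41012573242188) 88.53119659423828 mid [ 0.5285 -0.0305] sides [0.116 0.057 0.121] edges ang [1.6, -86.3]
[ 23. 236.] (70.0, 46.0) 90.0 mid [ 0.1629 -0.0625] sides [0.078 0.126 0.086] edges ang [0.2, -103.0]
[259. 138.] (40.843746185302734, 64.98199462890625) 83.04703521728516 mid [0.542  0.0925] sides [0.088 0.056 0.092] edges ang [6.8, -80.8]
[392. 173.] (101.13655853271484, 226.69093322753906) 9.764557838439941 mid [0.7402 0.0244] sides [0.332 0.141 0.351] edges ang [85.4, -6.9]
[264.  52.] (46.0, 91.0) 90.0 mid [0.5472 0.2023] sides [0.115 0.056 0.119] edges ang [0.1, -87.3]
dark [489. 199.] [30.  52.4] [0.8662 0.0138 0.082 ]
```

View pics/w1.png

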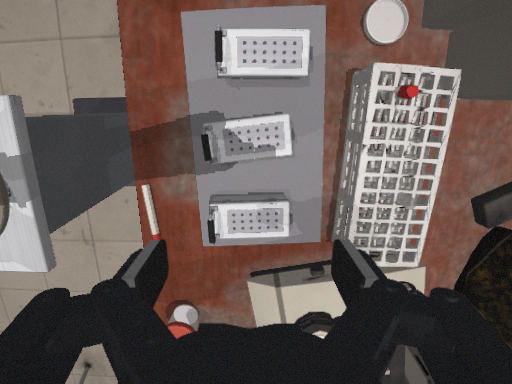

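All three show here, with bars at about (212,231), (207,147) and (219,46). Their lids are turned about 1.5°, 7° and 0°.

```bash
python3 - <<'E'
from h import *
import pickle
c=pickle.load(open('w1.pkl','rb')); im=cv2.imread('pics/w1.png')
hsv=cv2.cvtColor(im,cv2.COLOR_BGR2HSV)
for n,(u,v) in dict(C=(212,231),B=(207,147),A=(219,46)).items():
    w=hsv[v-28:v+28,u-15:u+15,2]; m=(w<32).astype(np.uint8)
    k,l,st,ce=cv2.connectedComponentsWithStats(m); i=1+np.argmax(st[1:,4])
    q=ce[i]+[u-15,v-28]; pts=np.argwhere(l==i)[:,::-1]+[u-15,v-28]
    P=onplane(c,pts,.082); print(n,q.round(1),st[i],P.mean(0).round(4),'y-range',np.ptp(P[:,1]).round(4))
    # lid front pts
E
```

```text
C [213.  235.5] [16 32  1  2  2] [ 0.4777 -0.0397  0.082 ] y-range 0.0015
B [205.1 143.4] [10 16  7 20 76] [0.4724 0.0889 0.082 ] y-range 0.0242
A [221.   43.5] [17 25  1  2  2] [0.4958 0.206  0.082 ] y-range 0.0011
```

servo_tool(offset=[[-0.04, -0.02, 0.06], [-0.09, -0.05, 0.15], [-0.14, -0.08, 0.24], [-0.19, -0.11, 0.33], [-0.23, -0.13, 0.4], [-0.23, -0.13, 0.425], [-0.23, -0.13, 0.425], [-0.23, -0.13, 0.425], [-0.23, -0.13, 0.425], [-0.23, -0.13, 0.425]], dr=[[0, 0, -0.01], [0, 0, -0.01], [0, 0, -0.01], [0, 0, -0.01], [0, 0, -0.01], [0, 0, -0.01], [0, 0, -0.01], [0, 0, -0.01], [0, 0, -0.01], [0, 0, -0.01]])

```text
clock: 1.87
ee_pos: [0.4801, -0.031, 0.133]
tcp_rot: [0.001, 0.695, 0.719, 0.002]
ft_force: [0.8, -0.1, 1.1]
opening: 0.0853
```

```bash
python3 - <<'E'
from h import *
im,c=grab('wrist','w2.png'); o=telemetry.get_obs(); print(o['ee_pos'],o['ft_force'])
print(proj(c,[[.478,-.033,.082],[.478,-.016,.082],[.478,-.050,.082],[.473,.086,.082]]).round())
E
```

```text
[ 0.47986799 -0.03110552  0.13287034] [ 0.70034259 -0.09077211  0.24991598]
[[247. 215.]
 [248. 192.]
 [247. 236.]
 [245.  36.]]
```

View pics/w2.png

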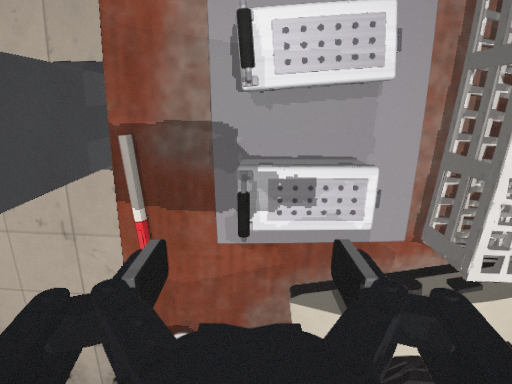

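The wrist view shows bar C at rows 192–236, column 244, which matches the prediction. Bar B is at about (246,38).

```bash
python3 - <<'E'
from h import *
c=cams.get_calibration('wrist')
P=onplane(c,[(244,214),(246,38),(244,10),(248,66),(244,193),(244,236)],.082);print(P.round(4).tolist())
L=onplane(c,[(377,167),(375,229),(239,166),(395,2),(394,80)],.049);print(L.round(4).tolist())
E
```

```text
[[0.4753, -0.0327, 0.082], [0.4732, 0.0846, 0.082], [0.4715, 0.1006, 0.082], [0.475, 0.0681, 0.082], [0.4748, -0.0166, 0.082], [0.4758, -0.0504, 0.082]]
[[0.584, -0.0006, 0.049], [0.5915, -0.0562, 0.049], [0.4699, -0.0038, 0.049], [0.58, 0.1218, 0.049], [0.5871, 0.0677, 0.049]]
```

servo_tool(offset=[[0, -0.005, 0.03], [0, -0.01, 0.07], [0, -0.01, 0.11], [0, -0.01, 0.145], [0, -0.01, 0.17], [0, -0.01, 0.17], [0, -0.01, 0.17], [0, -0.01, 0.17], [0, -0.01, 0.17], [0, -0.01, 0.17]], dr=[[0, 0, 0], [0, 0, 0], [0, 0, 0], [0, 0, 0], [0, 0, 0], [0, 0, 0], [0, 0, 0], [0, 0, 0], [0, 0, 0], [0, 0, 0]])

```text
clock: 2.75
ee_pos: [0.4748, -0.0321, 0.0642]
tcp_rot: [0.001, 0.696, 0.718, 0.001]
ft_force: [-0.3, 0.2, 0.3]
opening: 0.0854
```

servo_tool(offset=[[0, 0, 0], [0, 0, 0], [0, 0, 0], [0, 0, 0], [0, 0, 0], [0, 0, 0], [0, 0, 0], [0, 0, 0], [0, 0, 0], [0, 0, 0]], dr=[[0, 0, 0], [0, 0, 0], [0, 0, 0], [0, 0, 0], [0, 0, 0], [0, 0, 0], [0, 0, 0], [0, 0, 0], [0, 0, 0], [0, 0, 0]], fingers=0)

```text
clock: 3.58
ee_pos: [0.4741, -0.0321, 0.0634]
tcp_rot: [0.0, 0.696, 0.718, 0.0]
ft_force: [-0.8, 0.3, 1.9]
opening: 0.0068
```

servo_tool(offset=[[0, 0, -0.005], [0, 0, -0.01], [0, 0, -0.015], [0, 0, -0.02], [0, 0, -0.025], [0, 0, -0.025], [0, 0, -0.025], [0, 0, -0.025], [0, 0, -0.025], [0, 0, -0.025]], dr=[[0, 0, 0], [0, 0, 0], [0, 0, 0], [0, 0, 0], [0, 0, 0], [0, 0, 0], [0, 0, 0], [0, 0, 0], [0, 0, 0], [0, 0, 0]])

```text
clock: 4.42
ee_pos: [0.4738, -0.0321, 0.0732]
tcp_rot: [-0.0, 0.696, 0.718, -0.0]
ft_force: [-0.4, 0.2, -0.9]
opening: 0.0069
```

```bash
cat > feel.py <<'E'
from h import *
import sys
F=[]
for i in range(8):
    o=telemetry.get_obs(); F.append(np.r_[o['ft_force'],o['wrist_torque']]); im,c=grab('wrist')
o=telemetry.get_obs(); print(np.mean(F,0).round(2),np.std(F,0).round(2),o['opening'],o['ee_pos'],o['clock'])
cv2.imwrite('pics/'+sys.argv[1],im)
E
python3 feel.py lift1.png
```

```text
[-0.46 -0.06 -0.81 -0.01  0.1  -0.  ] [0.62 0.3  0.6  0.02 0.04 0.02] 0.006535734478470565 [ 0.4739063  -0.03213246  0.07328414] 4.8167
```

servo_tool(offset=[[0, 0, 0.005], [0, 0, 0.01], [0, 0, 0.015], [0, 0, 0.02], [0, 0, 0.025], [0, 0, 0.025], [0, 0, 0.025], [0, 0, 0.025], [0, 0, 0.025], [0, 0, 0.025]], dr=[[0, 0, 0], [0, 0, 0], [0, 0, 0], [0, 0, 0], [0, 0, 0], [0, 0, 0], [0, 0, 0], [0, 0, 0], [0, 0, 0], [0, 0, 0]])

```text
clock: 5.65
ee_pos: [0.4743, -0.0321, 0.0635]
tcp_rot: [0.0, 0.696, 0.718, 0.0]
ft_force: [-1.3, -0.4, 1.7]
opening: 0.0068
```

```bash
python3 feel.py down1.png
```

```text
[-0.47  0.07  2.11  0.01  0.14 -0.02] [0.47 0.55 0.42 0.02 0.04 0.04] 0.006784072381891812 [ 0.47432332 -0.0321083   0.06344889] 6.05
```

```bash
python3 - <<'E'
import cv2,numpy as np
a=cv2.imread('pics/lift1.png');b=cv2.imread('pics/down1.png')
cv2.imwrite('pics/m1.png',np.hstack([a[100:380,120:420],b[100:380,120:420]]))
E
```

```text
(no output)
```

View pics/m1.png

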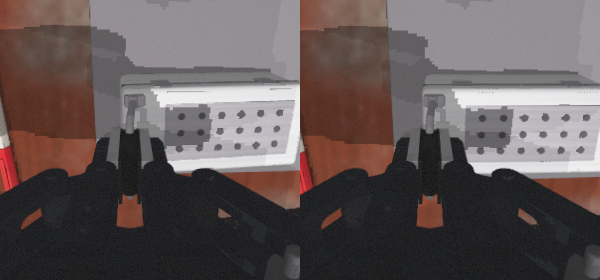

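servo_tool(offset=[[0, 0, 0], [0, 0, 0], [0, 0, 0], [0, 0, 0], [0, 0, 0], [0, 0, -0.03], [0, 0, -0.08], [0, 0, -0.12], [0, 0, -0.16], [0, 0, -0.16]], dr=[[0, 0, 0], [0, 0, 0], [0, 0, 0], [0, 0, 0], [0, 0, 0], [0, 0, 0], [0, 0, 0], [0, 0, 0], [0, 0, 0], [0, 0, 0]], fingers=1)

```text
clock: 6.88
ee_pos: [0.4764, -0.0321, 0.1301]
tcp_rot: [0.002, 0.696, 0.718, 0.002]
ft_force: [1.0, 0.5, 0.6]
opening: 0.0855
```

C was gripped and raised; the force reads only about 0.8 N, so it's probably empty. Next is B.

servo_tool(offset=[[0.06, 0, 0], [0.14, 0, 0], [0.22, 0, 0], [0.2925, 0, 0], [0.2925, 0, 0.04], [0.2925, 0, 0.1], [0.2925, 0, 0.15], [0.2925, 0, 0.1675], [0.2925, 0, 0.1675], [0.2925, 0, 0.1675]], dr=[[0, 0, -0.02], [0, 0, -0.025], [0, 0, -0.025], [0, 0, -0.025], [0, 0, -0.025], [0, 0, -0.025], [0, 0, -0.025], [0, 0, -0.025], [0, 0, -0.025], [0, 0, -0.025]])

```text
clock: 7.72
ee_pos: [0.4703, 0.0847, 0.0602]
tcp_rot: [-0.0, 0.667, 0.745, -0.0]
ft_force: [0.3, 0.8, 0.4]
opening: 0.0851
```

servo_tool(offset=[[0, 0, 0], [0, 0, 0], [0, 0, 0], [0, 0, 0], [0, 0, 0], [0, 0, 0], [0, 0, 0], [0, 0, 0], [0, 0, 0], [0, 0, 0]], dr=[[0, 0, 0], [0, 0, 0], [0, 0, 0], [0, 0, 0], [0, 0, 0], [0, 0, 0], [0, 0, 0], [0, 0, 0], [0, 0, 0], [0, 0, 0]], fingers=0)

```text
clock: 8.55
ee_pos: [0.4706, 0.0849, 0.0607]
tcp_rot: [0.0, 0.667, 0.745, 0.0]
ft_force: [0.3, -0.2, 5.2]
opening: 0.007
```

servo_tool(offset=[[0, 0, -0.005], [0, 0, -0.01], [0, 0, -0.015], [0, 0, -0.02], [0, 0, -0.025], [0, 0, -0.025], [0, 0, -0.025], [0, 0, -0.025], [0, 0, -0.025], [0, 0, -0.025]], dr=[[0, 0, 0], [0, 0, 0], [0, 0, 0], [0, 0, 0], [0, 0, 0], [0, 0, 0], [0, 0, 0], [0, 0, 0], [0, 0, 0], [0, 0, 0]])

```text
clock: 9.38
ee_pos: [0.4701, 0.0848, 0.0702]
tcp_rot: [-0.0, 0.667, 0.745, -0.0]
ft_force: [1.3, 0.3, -4.3]
opening: 0.0072
```

```bash
python3 feel.py lift2.png
```

```text
[ 0.39  0.3  -3.95 -0.   -0.04 -0.02] [0.54 0.42 0.59 0.01 0.05 0.04] 0.006975666936645753 [0.47017445 0.08480995 0.07027667] 9.7833
```

servo_tool(offset=[[0, 0, 0.005], [0, 0, 0.01], [0, 0, 0.015], [0, 0, 0.02], [0, 0, 0.025], [0, 0, 0.025], [0, 0, 0.025], [0, 0, 0.025], [0, 0, 0.025], [0, 0, 0.025]], dr=[[0, 0, 0], [0, 0, 0], [0, 0, 0], [0, 0, 0], [0, 0, 0], [0, 0, 0], [0, 0, 0], [0, 0, 0], [0, 0, 0], [0, 0, 0]])

```text
clock: 10.62
ee_pos: [0.4703, 0.0847, 0.0608]
tcp_rot: [-0.0, 0.667, 0.745, -0.0]
ft_force: [-4.4, -1.5, 6.2]
opening: 0.0067
```

servo_tool(offset=[[0, 0, 0], [0, 0, 0], [0, 0, 0], [0, 0, 0], [0, 0, 0], [0, 0, -0.03], [0, 0, -0.08], [0, 0, -0.12], [0, 0, -0.16], [0, 0, -0.16]], dr=[[0, 0, 0], [0, 0, 0], [0, 0, 0], [0, 0, 0], [0, 0, 0], [0, 0, 0], [0, 0, 0], [0, 0, 0], [0, 0, 0], [0, 0, 0]], fingers=1)

```text
clock: 11.45
ee_pos: [0.473, 0.0854, 0.1273]
tcp_rot: [0.002, 0.667, 0.745, 0.003]
ft_force: [0.6, 0.2, -0.3]
opening: 0.085
```

```bash
python3 feel.py air2.png
```

```text
[ 0.24 -0.1  -0.4  -0.   -0.   -0.  ] [0.47 0.3  0.27 0.02 0.02 0.04] 0.08551943377518256 [0.46982091 0.08472561 0.12351132] 11.85
```

View pics/air2.png

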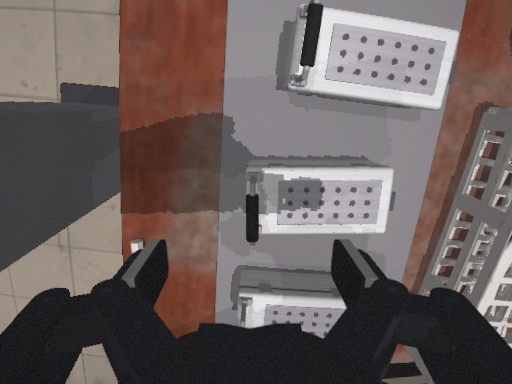

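B lifts at about 3.6–3.9 N against C's 0.8 N, so B is loaded. The view shows it standing again, lid at about (250–390, 167–235) and aligned with the tool yaw. Next I'll work out its pose and look at the carrier from above.

```bash
python3 - <<'E'
from h import *
c=cams.get_calibration('wrist'); o=telemetry.get_obs(); print(o['ee_pos'],o['tcp_rot'])
b=onplane(c,[(252.5,196),(252.5,241)],.082)
print('bar',b.round(4).tolist(),b.mean(0))
L=onplane(c,[(391,168),(386,233),(247,167),(247,236)],.049)
print('lid',L.round(4).tolist()); 
E
```

```text
[0.46982091 0.08472561 0.12351132] [-4.00058922e-04  6.67115627e-01  7.44953815e-01 -6.26986179e-04]
bar [[0.4694, 0.1001, 0.082], [0.4732, 0.0663, 0.082]] [0.47128812 0.08322135 0.082     ]
lid [[0.5776, 0.1251, 0.049], [0.5878, 0.0695, 0.049], [0.4638, 0.113, 0.049], [0.4702, 0.054, 0.049]]
```

servo_tool(offset=[[0, 0, -0.08], [0.05, 0.01, -0.16], [0.14, 0.03, -0.2], [0.24, 0.05, -0.23], [0.34, 0.07, -0.26], [0.44, 0.09, -0.29], [0.54, 0.11, -0.32], [0.64, 0.13, -0.325], [0.74, 0.15, -0.325], [0.84, 0.17, -0.325]], dr=[[0, 0, 0], [0, 0, 0], [0, 0, 0], [0, 0, 0], [0, 0, 0], [0, 0, 0], [0, 0, 0], [0, 0, 0], [0, 0, 0], [0, 0, 0]])

```text
clock: 12.68
ee_pos: [0.501, 0.4274, 0.2541]
tcp_rot: [0.0, 0.667, 0.745, 0.0]
ft_force: [-0.2, -0.0, -0.1]
opening: 0.0854
```

servo_tool(offset=[[0.05, 0, 0], [0.05, 0, 0], [0.05, 0, 0], [0.05, 0, 0], [0.05, 0, 0], [0.05, 0, 0], [0.05, 0, 0], [0.05, 0, 0], [0.05, 0, 0], [0.05, 0, 0]], dr=[[0, 0, 0], [0, 0, 0], [0, 0, 0], [0, 0, 0], [0, 0, 0], [0, 0, 0], [0, 0, 0], [0, 0, 0], [0, 0, 0], [0, 0, 0]])

```text
clock: 13.52
ee_pos: [0.4989, 0.4452, 0.2545]
tcp_rot: [0.0, 0.667, 0.745, 0.0]
ft_force: [0.2, 0.7, -0.5]
opening: 0.0851
```

```bash
python3 - <<'E'
from h import *
import pickle
im,c=grab('wrist','w4.png'); pickle.dump(c,open('w4.pkl','wb')); o=telemetry.get_obs(); print(o['ee_pos'],o['tcp_rot'],o['clock'])
p=proj(c,[[.497,.431,.004]])[0].astype(int); print(p)
x0=max(0,p[0]-110);y0=max(0,p[1]-80); print('crop origin',x0,y0)
cv2.imwrite('pics/w4c.png',cv2.resize(im[y0:y0+160,x0:x0+220],None,fx=3.5,fy=3.5,interpolation=cv2.INTER_CUBIC))
E
```

```text
[0.49884962 0.44524232 0.25444001] [7.76169806e-05 6.67226047e-01 7.44855277e-01 1.11799346e-04] 13.5667
[247 171]
crop origin 137 91
```

View pics/w4c.png

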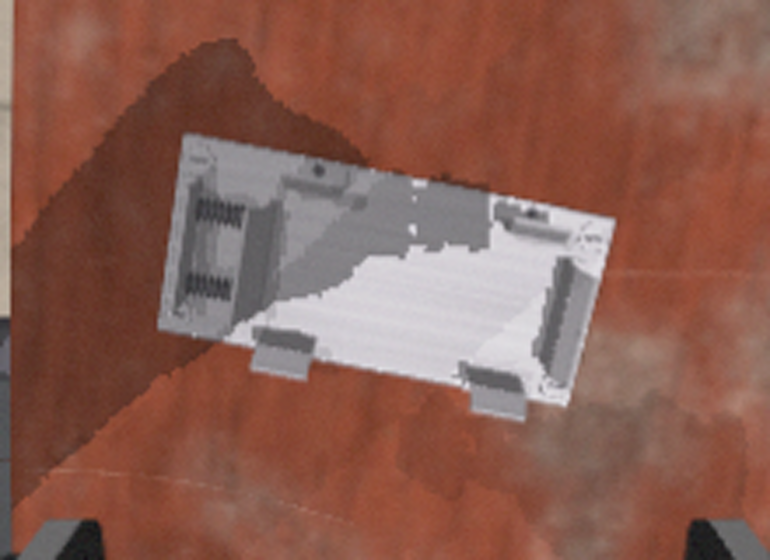

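```bash
python3 - <<'E'
from h import *
import pickle
c=pickle.load(open('w4.pkl','rb'))
f=lambda q,z: onplane(c,np.array(q,float)/3.5+[137,91]-0.36,z)[:,:2]
B=f([(184,133),(614,217),(569,405),(158,330)],.004)
print('base',B.round(4).tolist(),'mid',B.mean(0).round(4),[np.linalg.norm(B[i]-B[i-1]).round(4) for i in range(4)])
e=(B[1]-B[0])+(B[2]-B[3]); e/=np.linalg.norm(e); print('yaw',np.degrees(np.arctan2(e[1],e[0])).round(2), 'alt',np.degrees(np.arctan2(*(B[0]-B[3]+B[1]-B[2])[::-1])).round(2)-90)
n=np.array([-e[1],e[0]]); m=B.mean(0)
def loc(q,z): return np.c_[(f(q,z)-m)@e,(f(q,z)-m)@n].round(4).tolist()
print('lower guides base',loc([(254,327),(317,338),(460,365),(525,377)],.004))
print('lower guides top(z=.04)',loc([(250,372),(306,380),(472,412),(525,420)],.040))
print('upper guide tops(z=.04)',loc([(287,180),(345,192),(505,222),(568,240)],.040))
print('plate base right edge',loc([(240,300),(282,200)],.004),'stop base',loc([(540,350),(560,262)],.004))
print('plate top right(z=.042)',loc([(232,305),(253,205)],.042),'stop top',loc([(560,392),(592,285)],.042))
s=pickle.load if 0 else cams.get_calibration('side')
g=lambda q,z: onplane(s,np.array(q,float)/7+[195,265]-.43,z)[:,:2]
B2=g([(185,115),(655,205),(620,420),(85,315)],.004); print('side base',B2.round(4).tolist(),B2.mean(0))
E
```

```text
base [[0.4108, 0.482], [0.584, 0.4679], [0.5788, 0.3869], [0.4041, 0.4007]] mid [0.4944 0.4344] [np.float64(0.0816), np.float64(0.1738), np.float64(0.0812), np.float64(0.1752)]
yaw -4.59 alt -4.189999999999998
lower guides base [[-0.0483, -0.032], [-0.0219, -0.0317], [0.0388, -0.032], [0.0667, -0.032]]
lower guides top(z=.04) [[-0.0437, -0.0393], [-0.0222, -0.0384], [0.0427, -0.0391], [0.0635, -0.0384]]
upper guide tops(z=.04) [[-0.0414, 0.035], [-0.0201, 0.0347], [0.039, 0.035], [0.0632, 0.033]]
plate base right edge [[-0.0556, -0.0217], [-0.0452, 0.022]] stop base [[0.0702, -0.0193], [0.0696, 0.0186]]
plate top right(z=.042) [[-0.054, -0.014], [-0.0519, 0.0242]] stop top [[0.0737, -0.0242], [0.0754, 0.0187]]
side base [[0.5695, 0.3877], [0.406, 0.4023], [0.4123, 0.4822], [0.5854, 0.4688]] [0.49333433 0.43525796]
```

servo_tool(offset=[[-0.05, 0, 0], [-0.15, -0.005, 0], [-0.25, -0.01, 0], [-0.35, -0.01, 0], [-0.45, -0.015, 0], [-0.55, -0.02, 0.02], [-0.65, -0.025, 0.04], [-0.75, -0.03, 0.06], [-0.84, -0.032, 0.08], [-0.891, -0.032, 0.1]], dr=[[0, 0, 0.035], [0, 0, 0.07], [0, 0, 0.105], [0, 0, 0.14], [0, 0, 0.175], [0, 0, 0.21], [0, 0, 0.245], [0, 0, 0.28], [0, 0, 0.315], [0, 0, 0.35]])

```text
clock: 14.4
ee_pos: [0.5253, 0.0842, 0.2144]
tcp_rot: [0.001, 0.96, 0.281, 0.0]
ft_force: [-0.6, -1.0, -0.5]
opening: 0.0852
```

servo_tool(offset=[[0, 0, 0], [0, 0, 0.03], [0, 0, 0.08], [0, 0, 0.136], [0, 0, 0.136], [0, 0, 0.136], [0, 0, 0.136], [0, 0, 0.136], [0, 0, 0.136], [0, 0, 0.136]], dr=[[0, 0, 0.03], [0, 0, 0.06], [0, 0, 0.09], [0, 0, 0.12], [0, 0, 0.15], [0, 0, 0.15], [0, 0, 0.15], [0, 0, 0.15], [0, 0, 0.15], [0, 0, 0.15]])

```text
clock: 15.23
ee_pos: [0.5257, 0.0899, 0.1607]
tcp_rot: [-0.0, 0.998, 0.055, 0.001]
ft_force: [0.4, 0.5, -0.6]
opening: 0.0858
```

```bash
cat > st.py <<'E'
from h import *
import sys
o=telemetry.get_obs(); q=o['tcp_rot']; p=o['ee_pos']; 
yaw=2*np.degrees(np.arctan2(q[2],q[1]))-90; a=np.radians(yaw+90)
print('pos',p.round(4),'yaw',round(float((yaw+180)%360-180),2),'q',o['qpos'].round(2),'F',o['ft_force'].round(1),'open',round(o['opening'],4),'t',o['clock'])
if len(sys.argv)>2:
    x,y=float(sys.argv[1])-p[0],float(sys.argv[2])-p[1]
    tx=np.array([np.cos(a),np.sin(a)]); ty=np.array([np.sin(a),-np.cos(a)])
    print('offset to target', (np.array([[x,y]])@np.c_[tx,ty]/.4).round(4), 'dz unit per m', -1/.4)
E
python3 st.py .525 .0897; python3 -c "
from h import *
grab('wrist','w5.png')"
```

```text
pos [0.5257 0.0899 0.1607] yaw -83.65 q [-0.4   0.26  0.18  1.9  -0.05  0.98 -1.66] F [ 0.4  0.5 -0.6] open 0.0858 t 15.2333
offset to target [[-0.0019  0.0002]] dz unit per m -2.5
```

View pics/w5.png

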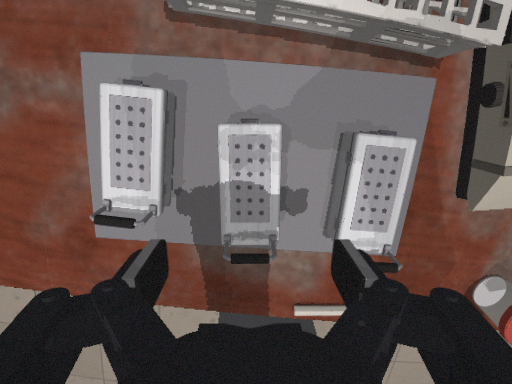

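The view shows B in the middle, columns 219–281, square and centred between the fingers. I'll descend and grip.

servo_tool(offset=[[0, 0, 0.05], [0, 0, 0.13], [0, 0, 0.2], [0, 0, 0.27], [0, 0, 0.32], [0, 0, 0.35], [0, 0, 0.365], [0, 0, 0.372], [0, 0, 0.372], [0, 0, 0.372]], dr=[[0, 0, 0], [0, 0, 0], [0, 0, 0], [0, 0, 0], [0, 0, 0], [0, 0, 0], [0, 0, 0], [0, 0, 0], [0, 0, 0], [0, 0, 0]])

```text
clock: 16.12
ee_pos: [0.5263, 0.09, 0.0122]
tcp_rot: [-0.0, 0.998, 0.055, 0.001]
ft_force: [-0.1, -0.7, -0.5]
opening: 0.0856
```

servo_tool(offset=[[0, 0, 0], [0, 0, 0], [0, 0, 0], [0, 0, 0], [0, 0, 0], [0, 0, 0], [0, 0, 0], [0, 0, 0], [0, 0, 0], [0, 0, 0]], dr=[[0, 0, 0], [0, 0, 0], [0, 0, 0], [0, 0, 0], [0, 0, 0], [0, 0, 0], [0, 0, 0], [0, 0, 0], [0, 0, 0], [0, 0, 0]], fingers=0)

```text
clock: 16.95
ee_pos: [0.5261, 0.0899, 0.0122]
tcp_rot: [-0.0, 0.998, 0.055, 0.001]
ft_force: [-1.9, 0.1, 7.2]
opening: 0.0573
```

```bash
python3 st.py
```

```text
pos [0.5261 0.0899 0.0122] yaw -83.69 q [-0.37  0.47  0.14  2.01 -0.11  0.67 -1.62] F [-1.9  0.1  7.2] open 0.0573 t 16.95
```

servo_tool(offset=[[0, 0, -0.01], [0, 0, -0.03], [0, 0, -0.07], [0, 0, -0.13], [0, 0, -0.19], [0, 0, -0.25], [0, 0, -0.3], [0, 0, -0.34], [0, 0, -0.34], [0, 0, -0.34]], dr=[[0, 0, 0], [0, 0, 0], [0, 0, 0], [0, 0, 0], [0, 0, 0], [0, 0, 0], [0, 0, 0], [0, 0, 0], [0, 0, 0], [0, 0, 0]])

```text
clock: 17.78
ee_pos: [0.5248, 0.0897, 0.1471]
tcp_rot: [-0.0, 0.998, 0.055, 0.0]
ft_force: [0.1, -0.2, -7.2]
opening: 0.0573
```

```bash
python3 st.py .5054 .4336
```

```text
pos [0.5248 0.0897 0.1471] yaw -83.7 q [-0.4   0.28  0.18  1.92 -0.06  0.95 -1.65] F [ 0.1 -0.2 -7.2] open 0.0573 t 17.7833
offset to target [[ 0.0461 -0.8599]] dz unit per m -2.5
```

servo_tool(offset=[[0, -0.04, 0], [0.005, -0.12, 0], [0.01, -0.21, 0], [0.015, -0.31, 0], [0.02, -0.41, 0], [0.025, -0.51, 0], [0.03, -0.61, 0], [0.035, -0.7, 0], [0.042, -0.78, 0], [0.0455, -0.84, 0]], dr=[[0, 0, 0.005], [0, 0, 0.01], [0, 0, 0.02], [0, 0, 0.03], [0, 0, 0.04], [0, 0, 0.05], [0, 0, 0.0594], [0, 0, 0.0594], [0, 0, 0.0594], [0, 0, 0.0594]])

```text
clock: 18.62
ee_pos: [0.5035, 0.429, 0.1438]
tcp_rot: [0.001, 0.999, -0.036, -0.002]
ft_force: [0.5, 1.0, -6.0]
opening: 0.0573
```

servo_tool(offset=[[0, -0.02, 0], [0, -0.02, 0], [0, -0.02, 0.04], [0, -0.02, 0.08], [0, -0.02, 0.12], [0, -0.02, 0.15], [0, -0.02, 0.15], [0, -0.02, 0.15], [0, -0.02, 0.15], [0, -0.02, 0.15]], dr=[[0, 0, 0], [0, 0, 0], [0, 0, 0], [0, 0, 0], [0, 0, 0], [0, 0, 0], [0, 0, 0], [0, 0, 0], [0, 0, 0], [0, 0, 0]])

```text
clock: 19.45
ee_pos: [0.5079, 0.4341, 0.0884]
tcp_rot: [-0.001, 0.999, -0.038, 0.001]
ft_force: [-0.6, 0.8, -6.3]
opening: 0.0572
```

```bash
python3 st.py .5054 .4336; python3 - <<'E'
from h import *
im,c=grab('wrist','w6.png'); im2,s=grab('side','s6.png')
a=cv2.resize(im2[230:340,170:320],None,fx=3.5,fy=3.5,interpolation=cv2.INTER_CUBIC)[:384]
cv2.imwrite('pics/m6.png',cv2.resize(np.hstack([im[:,60:440],a]),None,fx=.88,fy=.88))
E
```

```text
pos [0.5079 0.4341 0.0884] yaw -94.41 q [-0.83  0.56  0.08  1.63 -0.05  0.95 -2.38] F [-0.6  0.8 -6.3] open 0.0572 t 19.45
offset to target [[-0.0062  0.0017]] dz unit per m -2.5
```

View pics/m6.png

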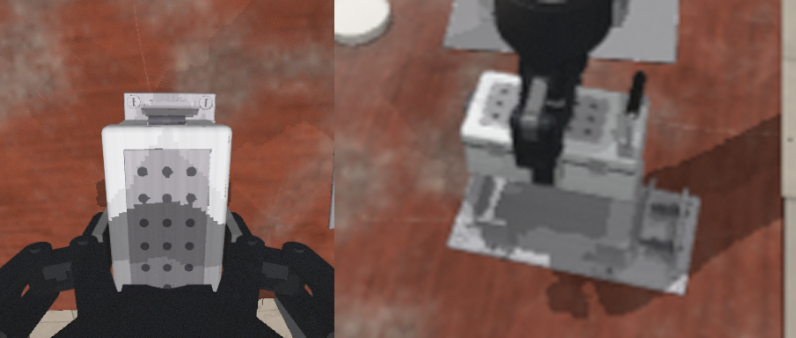

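The wrist view shows the lid's far edge at about columns 104–232, row 126. The carrier end behind it spans columns 125–215, nearly centred.

```bash
python3 - <<'E'
from h import *
c=cams.get_calibration('wrist'); im=cv2.imread('pics/w6.png'); p=telemetry.get_obs()['ee_pos']
e=np.array([np.cos(np.radians(-4.4)),np.sin(np.radians(-4.4))]); n=np.array([-e[1],e[0]]); S=np.array([.5044,.4336])
l=lambda q,z:[((P[:2]-S)@e*1000,(P[:2]-S)@n*1000) for P in onplane(c,q,z)]
zt=p[2]-.0092+.046
print('lid far corners',np.round(l([(178,143),(323.6,143)],zt),1).tolist())
print('base end corners expected (86,+-41)',np.round(l([(202,108),(303,107)],.004),1).tolist())
cv2.imwrite('pics/w6c.png',cv2.resize(im[95:200,150:350],None,fx=4,fy=4,interpolation=cv2.INTER_CUBIC))
E
```

```text
lid far corners [[62.7, 27.7], [62.8, -26.7]]
base end corners expected (86,+-41) [[75.5, 37.9], [76.4, -40.5]]
```

View pics/w6c.png

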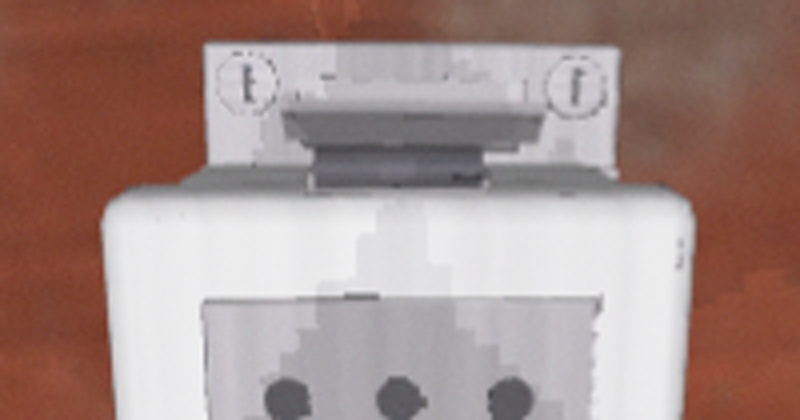

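The lid centre is about 2 mm left of the base centre line and about 3.4 mm too far towards the stop. I'll correct both, then lower carefully.

servo_tool(offset=[[-0.004, 0.003, 0], [-0.0085, 0.0055, 0], [-0.0085, 0.0055, 0.01], [-0.0085, 0.0055, 0.03], [-0.0085, 0.0055, 0.05], [-0.0085, 0.0055, 0.07], [-0.0085, 0.0055, 0.08], [-0.0085, 0.0055, 0.085], [-0.0085, 0.0055, 0.085], [-0.0085, 0.0055, 0.085]], dr=[[0, 0, 0], [0, 0, 0], [0, 0, 0], [0, 0, 0], [0, 0, 0], [0, 0, 0], [0, 0, 0], [0, 0, 0], [0, 0, 0], [0, 0, 0]])

```text
clock: 20.38
ee_pos: [0.5036, 0.4318, 0.0531]
tcp_rot: [-0.0, 0.999, -0.038, 0.0]
ft_force: [1.6, -0.4, -6.8]
opening: 0.057
```

```bash
python3 st.py; python3 - <<'E'
from h import *
im,c=grab('wrist','w7.png'); p=telemetry.get_obs()['ee_pos']
a=cv2.resize(im[85:220,140:360],None,fx=3,fy=3,interpolation=cv2.INTER_CUBIC)
cv2.imwrite('pics/w7c.png',a)
S=np.array([.5044,.4336]);e=np.array([np.cos(np.radians(-4.4)),np.sin(np.radians(-4.4))]); n=np.array([-e[1],e[0]])
hsv=cv2.cvtColor(im,cv2.COLOR_BGR2HSV)
for v in range(90,200,5):
    w=np.where((hsv[v,:,1]<60)&(hsv[v,:,2]>110))[0]; w=w[(w>130)&(w<380)]
    if len(w): print(v,w.min(),w.max(),(w.min()+w.max())/2)
E
```

```text
pos [0.5036 0.4318 0.0531] yaw -94.39 q [-0.83  0.59  0.08  1.66 -0.06  0.89 -2.38] F [ 1.6 -0.4 -6.8] open 0.057 t 20.3833
100 187 311 249.0
105 187 311 249.0
110 188 311 249.5
115 188 310 249.0
120 188 310 249.0
125 188 309 248.5
130 189 309 249.0
135 188 309 248.5
140 181 310 245.5
145 177 321 249.0
150 175 323 249.0
155 176 323 249.5
160 176 322 249.0
165 176 322 249.0
170 177 322 249.5
175 177 321 249.0
180 178 321 249.5
185 178 321 249.5
190 178 320 249.0
195 179 320 249.5
```

Row scans put the lid mid at column 249.3 and the base mid at 249.0, so it's aligned. I'll lower in force-checked steps.

servo_tool(offset=[[0, 0, 0.005], [0, 0, 0.01], [0, 0, 0.015], [0, 0, 0.02], [0, 0, 0.025], [0, 0, 0.03], [0, 0, 0.035], [0, 0, 0.035], [0, 0, 0.035], [0, 0, 0.035]], dr=[[0, 0, 0], [0, 0, 0], [0, 0, 0], [0, 0, 0], [0, 0, 0], [0, 0, 0], [0, 0, 0], [0, 0, 0], [0, 0, 0], [0, 0, 0]])

```text
clock: 21.27
ee_pos: [0.5055, 0.4319, 0.0398]
tcp_rot: [-0.001, 0.999, -0.039, 0.002]
ft_force: [5.6, -0.2, -4.0]
opening: 0.0572
```

servo_tool(offset=[[0, 0, 0.005], [0, 0, 0.01], [0, 0, 0.015], [0, 0, 0.02], [0, 0, 0.025], [0, 0, 0.03], [0, 0, 0.03], [0, 0, 0.03], [0, 0, 0.03], [0, 0, 0.03]], dr=[[0, 0, 0], [0, 0, 0], [0, 0, 0], [0, 0, 0], [0, 0, 0], [0, 0, 0], [0, 0, 0], [0, 0, 0], [0, 0, 0], [0, 0, 0]])

```text
clock: 22.1
ee_pos: [0.5055, 0.4326, 0.0281]
tcp_rot: [-0.001, 0.999, -0.039, 0.002]
ft_force: [5.5, 0.7, 0.7]
opening: 0.0573
```

```bash
python3 st.py
```

```text
pos [0.5055 0.4326 0.0281] yaw -94.44 q [-0.83  0.62  0.08  1.67 -0.06  0.84 -2.37] F [5.5 0.7 0.7] open 0.0573 t 22.1
```

servo_tool(offset=[[0, 0, 0.004], [0, 0, 0.008], [0, 0, 0.012], [0, 0, 0.016], [0, 0, 0.02], [0, 0, 0.024], [0, 0, 0.028], [0, 0, 0.028], [0, 0, 0.028], [0, 0, 0.028]], dr=[[0, 0, 0], [0, 0, 0], [0, 0, 0], [0, 0, 0], [0, 0, 0], [0, 0, 0], [0, 0, 0], [0, 0, 0], [0, 0, 0], [0, 0, 0]])

```text
clock: 22.93
ee_pos: [0.5054, 0.4321, 0.0166]
tcp_rot: [-0.001, 0.999, -0.039, 0.002]
ft_force: [6.3, 0.4, -0.7]
opening: 0.0571
```

servo_tool(offset=[[0, 0, 0.002], [0, 0, 0.004], [0, 0, 0.006], [0, 0, 0.008], [0, 0, 0.0085], [0, 0, 0.0085], [0, 0, 0.0085], [0, 0, 0.0085], [0, 0, 0.0085], [0, 0, 0.0085]], dr=[[0, 0, 0], [0, 0, 0], [0, 0, 0], [0, 0, 0], [0, 0, 0], [0, 0, 0], [0, 0, 0], [0, 0, 0], [0, 0, 0], [0, 0, 0]])

```text
clock: 23.77
ee_pos: [0.5055, 0.432, 0.0135]
tcp_rot: [-0.001, 0.999, -0.039, 0.002]
ft_force: [5.4, -0.2, 0.9]
opening: 0.0573
```

servo_tool(offset=[[0, 0, 0.001], [0, 0, 0.002], [0, 0, 0.003], [0, 0, 0.004], [0, 0, 0.004], [0, 0, 0.004], [0, 0, 0.004], [0, 0, 0.004], [0, 0, 0.004], [0, 0, 0.004]], dr=[[0, 0, 0], [0, 0, 0], [0, 0, 0], [0, 0, 0], [0, 0, 0], [0, 0, 0], [0, 0, 0], [0, 0, 0], [0, 0, 0], [0, 0, 0]])

```text
clock: 24.6
ee_pos: [0.5055, 0.432, 0.0133]
tcp_rot: [-0.001, 0.999, -0.039, 0.002]
ft_force: [4.4, -1.9, 9.0]
opening: 0.0573
```

It has bottomed out at z 0.0133, with the force jumping to 9 N. Releasing.

servo_tool(offset=[[0, 0, 0], [0, 0, 0], [0, 0, 0], [0, 0, 0], [0, 0, 0], [0, 0, 0], [0, 0, 0], [0, 0, 0], [0, 0, 0], [0, 0, 0]], dr=[[0, 0, 0], [0, 0, 0], [0, 0, 0], [0, 0, 0], [0, 0, 0], [0, 0, 0], [0, 0, 0], [0, 0, 0], [0, 0, 0], [0, 0, 0]], fingers=1)

```text
clock: 25.43
ee_pos: [0.5035, 0.4317, 0.0109]
tcp_rot: [0.0, 0.999, -0.038, 0.0]
ft_force: [-0.7, -0.4, 0.8]
opening: 0.0853
```

servo_tool(offset=[[0, 0, -0.03], [0, 0, -0.08], [0, 0, -0.15], [0, 0, -0.24], [0, 0, -0.33], [0, 0, -0.4], [0, 0, -0.45], [0, 0, -0.45], [0, 0, -0.45], [0, 0, -0.45]], dr=[[0, 0, 0], [0, 0, 0], [0, 0, 0], [0, 0, 0], [0, 0, 0], [0, 0, 0], [0, 0, 0], [0, 0, 0], [0, 0, 0], [0, 0, 0]])

```text
clock: 26.27
ee_pos: [0.5029, 0.4313, 0.1906]
tcp_rot: [0.0, 0.999, -0.038, -0.0]
ft_force: [-0.0, 1.0, 0.3]
opening: 0.0854
```

```bash
python3 st.py; python3 - <<'E'
from h import *
im,c=grab('wrist','w8.png'); im2,s=grab('side','s8.png')
S=np.array([.5044,.4336]);e=np.array([np.cos(np.radians(-4.4)),np.sin(np.radians(-4.4))]); n=np.array([-e[1],e[0]])
hsv=cv2.cvtColor(im,cv2.COLOR_BGR2HSV)
m=((hsv[...,1]<45)&(hsv[...,2]>175)).astype(np.uint8)*255
p=proj(c,[[*S,.05]])[0]; print('centre px',p)
m=cv2.morphologyEx(m,cv2.MORPH_CLOSE,np.ones((5,5)))
for v in range(60,330,12):
    w=np.where((hsv[v,:,1]<60)&(hsv[v,:,2]>100))[0]; w=w[abs(w-p[0])<90]
    if len(w)>5:
        l=onplane(c,[(w.min(),v),(w.max(),v)],.05)[:,:2]-S
        print(v,w.min(),w.max(),((l@e)*1000).round(1),((l@n)*1000).round(1))
col=hsv[60:330,int(p[0])-4,:]; print('V along mid column',[(60+i,int(col[i,1]),int(col[i,2])) for i in range(0,270,6)])
E
```

```text
pos [0.5029 0.4313 0.1906] yaw -94.39 q [-0.84  0.45  0.09  1.55 -0.05  1.14 -2.39] F [-0.   1.   0.3] open 0.0854 t 26.2667
centre px [247.05928796 178.8690109 ]
108 213 285 [70.8 70.8] [ 32.9 -36.9]
120 213 284 [59.4 59.4] [ 33.2 -36.3]
132 212 285 [47.8 47.8] [ 34.6 -37.6]
144 212 284 [36. 36.] [ 35. -37.]
156 214 282 [23.9 23.9] [ 33.4 -35.4]
168 214 282 [11.5 11.5] [ 33.9 -35.8]
180 215 281 [-1.2 -1.2] [ 33.3 -35.2]
192 215 280 [-14.2 -14.2] [ 33.7 -34.6]
204 215 278 [-27.5 -27.5] [ 34.2 -32.9]
216 214 281 [-41.2 -41.2] [ 35.7 -36.5]
228 216 279 [-55.3 -55.3] [ 34.1 -34.8]
240 158 278 [-70.1 -69.8] [ 99.5 -34.2]
288 196 337 [-132.6 -133.2] [  60.6 -106.5]
300 158 337 [-150.3 -150.3] [ 107.8 -108.3]
312 158 337 [-168.1 -168.1] [ 109.7 -110.1]
324 165 333 [-186.4 -186.5] [ 102.8 -107. ]
V along mid column [(60, 144, 136), (66, 144, 147), (72, 144, 140), (78, 147, 135), (84, 148, 140), (90, 133, 132), (96, 141, 130), (102, 8, 167), (108, 8, 195), (114, 10, 106), (120, 2, 217), (126, 1, 232), (132, 7, 193), (138, 7, 191), (144, 8, 188), (150, 8, 214), (156, 7, 211), (162, 7, 212), (168, 8, 211), (174, 10, 210), (180, 8, 131), (186, 6, 129), (192, 8, 129), (198, 8, 130), (204, 10, 130), (210, 3, 166), (216, 4, 137), (222, 3, 165), (228, 4, 193), (234, 9, 115), (240, 27, 38), (246, 17, 90), (252, 133, 98), (258, 131, 99), (264, 161, 127), (270, 159, 149), (276, 166, 132), (282, 151, 140), (288, 35, 180), (294, 39, 189), (300, 42, 188), (306, 36, 185), (312, 40, 187), (318, 40, 183), (324, 36, 182)]
```

```bash
python3 - <<'E'
from h import *
a=cv2.imread('pics/side0.png');b=cv2.imread('pics/s8.png')
for n,(x0,y0,x1,y1) in dict(A=(212,205,268,240),C=(236,160,280,182),petri=(162,222,190,246),marker=(300,165,314,195),cup=(288,128,310,156)).items():
    t=a[y0:y1,x0:x1]; r=cv2.matchTemplate(b[y0-12:y1+12,x0-12:x1+12],t,cv2.TM_CCOEFF_NORMED)
    _,v,_,l=cv2.minMaxLoc(r); print(n,round(v,3),'shift px',l[0]-12,l[1]-12)
# lid height: stereo of the lid's far end corners, wrist vs side not needed; forces at rest
o=telemetry.get_obs(); print(o['ft_force'].round(1),o['qvel'].round(3),o['clock'])
im=cv2.imread('pics/s8.png'); s=cams.get_calibration('side')
e=np.array([.997,-.077,0]);n=np.array([.077,.997,0])
S=np.array([.504,.432,.05])
P=[S+60*.001*i*e+29*.001*j*n for i,j in((1,1),(-1,1),(-1,-1),(1,-1))]; print('expected lid corners side',proj(s,P).round().tolist())
g=cv2.cvtColor(im,cv2.COLOR_BGR2HSV); m=((g[...,1]<40)&(g[...,2]>150)).astype(np.uint8); 
for v in range(260,312,4):
    w=np.where(m[v,200:300])[0]+200; print(v,(w.min(),w.max()) if len(w) else None,end=' ')
E
```

```text
A 0.251 shift px 0 0
C 0.305 shift px 1 0
petri 0.999 shift px 0 0
marker 0.906 shift px 0 0
cup 0.998 shift px 0 0
[-0.  -0.6  1.2] [ 0.001  0.009 -0.    -0.001  0.001  0.    -0.001] 26.3667
expected lid corners side [[215.0, 294.0], [269.0, 304.0], [273.0, 282.0], [222.0, 273.0]]
260 None 264 None 268 None 272 None 276 (np.int64(220), np.int64(235)) 280 (np.int64(219), np.int64(254)) 284 (np.int64(218), np.int64(262)) 288 (np.int64(216), np.int64(270)) 292 (np.int64(215), np.int64(269)) 296 (np.int64(212), np.int64(269)) 300 (np.int64(210), np.int64(262)) 304 (np.int64(209), np.int64(266)) 308 (np.int64(207), np.int64(218))
```

The lid matches the seated outline. A and C correlate poorly, probably because the arm hides them in the side view, so I'll check them in the scene camera.

```bash
python3 - <<'E'
from h import *
a=cv2.imread('pics/scene0.png');b,_=grab('scene','sc8.png')
for n,(x0,y0,x1,y1) in dict(A=(222,160,272,190),C=(262,206,316,250),marker=(215,245,255,285),cup=(278,288,315,330)).items():
    t=a[y0:y1,x0:x1]; r=cv2.matchTemplate(b[y0-12:y1+12,x0-12:x1+12],t,cv2.TM_CCOEFF_NORMED)
    _,v,_,l=cv2.minMaxLoc(r); print(n,round(v,3),'shift px',l[0]-12,l[1]-12)
E
```

```text
A 0.955 shift px 0 0
C 0.782 shift px 0 0
marker 0.918 shift px 0 0
cup 0.996 shift px 0 0
```

```bash
python3 -c "
from h import *
print(order.finish_job())"
```

```text
the job is handed in; nothing more can be done
None
```

The loaded cassette, B (the middle one), is in the carrier, and I handed the job in at about 26.5 s. No verdict is reported.

- **Feeling the weight:** I raised two cassettes about 1 cm by the handle. C read about 0.8 N (empty) and B about 3.9 N (loaded). I did not raise A, since B was already clear. B then weighed about 7 N when carried, which fits 0.7 kg.
- **Seating:** I gripped B across its width and lowered it past the spring plate in small steps. It stopped at TCP z 0.0133 m, against 0.0132 m expected on the base. The force there rose to 9 N, and I released.
- **Last checks:**
  - **B:** its lid outline in the side view agrees with the expected seated position. The wrist view shows the lid's far edge about 60 mm from the estimated seat centre, as it should be.
  - **A, C, marker and cup:** these show no shift in the scene camera. C's match is only 0.78, which I put down to changed shadows.
  - **Petri dish:** it has not moved in the side view.
- **Checks that disagreed:** A and C matched poorly in the side view (0.25 and 0.31), I think because the arm hid them. I could not look to confirm because the picture limit was used up.
- **Robot:** the gripper is open and clear, about 0.19 m above the bench.

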